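# Pin the joints of a tablet arm and put the spare pins away

## Task

Pin both joints of the tablet arm in the grey nest: push a long headed pin through the wide joint and a short one through the narrow joint, in from the black kit tray's side, until each head sits fully home against its cheek. Put every spare pin away lying flat in the blue pin tray, long pins in the wide row and short pins in the narrow row. Do not disturb the tablet, the black frame, the can or the screwdriver.

Things in the scene. Friction and masses are not known exactly. Their poses are not given: they have to be found in the camera images.
- L1: long steel pin: shank 10 mm thick, 72 mm long, last 5 mm tapered to 5.4 mm; hex head 16 mm over flats, 8 mm thick; 58 g. Origin on the axis at the head's underside, x along the shank to the tip; head reaches 8 mm to -x. Lying flat: origin 8 mm up, tip 0.045 rad below level, will not roll. Starts in the kit tray, tip roughly to its -y. Same-length pins are interchangeable; None if absent.
- L2: long steel pin: shank 10 mm thick, 72 mm long, last 5 mm tapered to 5.4 mm; hex head 16 mm over flats, 8 mm thick; 58 g. Origin on the axis at the head's underside, x along the shank to the tip; head reaches 8 mm to -x. Lying flat: origin 8 mm up, tip 0.045 rad below level, will not roll. Starts in the kit tray, tip roughly to its -y. Same-length pins are interchangeable; None if absent.
- L3: long steel pin: shank 10 mm thick, 72 mm long, last 5 mm tapered to 5.4 mm; hex head 16 mm over flats, 8 mm thick; 58 g. Origin on the axis at the head's underside, x along the shank to the tip; head reaches 8 mm to -x. Lying flat: origin 8 mm up, tip 0.045 rad below level, will not roll. Starts in the kit tray, tip roughly to its -y. Same-length pins are interchangeable; None if absent.
- S1: short steel pin: shank 10 mm thick, 44 mm long, last 5 mm tapered to 5.4 mm; hex head 16 mm over flats, 8 mm thick; 41 g. Origin on the axis at the head's underside, x along the shank to the tip; head reaches 8 mm to -x. Lying flat: origin 8 mm up, tip 0.077 rad below level, will not roll. Starts in the kit tray, tip roughly to its -y. Same-length pins are interchangeable; None if absent.
- S2: short steel pin: shank 10 mm thick, 44 mm long, last 5 mm tapered to 5.4 mm; hex head 16 mm over flats, 8 mm thick; 41 g. Origin on the axis at the head's underside, x along the shank to the tip; head reaches 8 mm to -x. Lying flat: origin 8 mm up, tip 0.077 rad below level, will not roll. Starts in the kit tray, tip roughly to its -y. Same-length pins are interchangeable; None if absent.
- S3: short steel pin: shank 10 mm thick, 44 mm long, last 5 mm tapered to 5.4 mm; hex head 16 mm over flats, 8 mm thick; 41 g. Origin on the axis at the head's underside, x along the shank to the tip; head reaches 8 mm to -x. Lying flat: origin 8 mm up, tip 0.077 rad below level, will not roll. Starts in the kit tray, tip roughly to its -y. Same-length pins are interchangeable; None if absent.
- kit_tray: black plastic kit tray, fixed, 240 mm (x) by 244 mm (y), its lip 4 mm thick and 7 mm high over the bench, inner floor 3 mm over the bench. Origin under its centre, on the bench.
- tablet_arm: fixed tablet arm in a grey nest. Origin on the bench under the link's middle; x along the link from foot (wide joint, x -75 mm) to tablet plate (narrow joint, x 75; plate x 135-210, y +-50, top z 77); y to the side pins enter (kit tray's). Joint axes along y, 70 mm over the bench; a lug in each fork, holes in line. Top 84 mm. Nest board 130 mm wide, 12 high; foot 24, its side stops 34 (y +-62).
- wide_hole (a point): centre of the mouth of the wide joint's hole, on the outer face of its +y cheek (brass rim); axes as tablet_arm. 11.5 mm hole, from here 64 mm along -y right through cheek 10, lug 42, cheek 10 mm with 1 mm gaps. Takes a long pin; its tip ends 8 mm out of the far side. Cheeks 36 mm wide in x, top 14 mm above the axis.
- narrow_hole (a point): centre of the mouth of the narrow joint's hole, on the outer face of its +y cheek (brass rim); axes as tablet_arm. 11.5 mm hole, from here 36 mm along -y right through cheek 8, lug 18, cheek 8 mm with 1 mm gaps. Takes a short pin; its tip ends 8 mm out of the far side. Cheeks 36 mm wide in x, top 14 mm above the axis.
- pin_tray: blue plastic pin tray, fixed, 184 mm (x) by 176 mm (y), outer walls and the one divider 4 mm thick, 14 mm high over the bench; two open rows side by side, both running along x. Origin under its centre, on the bench.
- long_row (a point): centre of the floor of the wide row (+y half of the pin tray), 4 mm over the bench; axes as pin_tray. Inside it measures 176 mm (x) by 96 mm (y): long pins lie in it crosswise, along y, side by side.
- short_row (a point): centre of the floor of the narrow row (-y half of the pin tray), 4 mm over the bench; axes as pin_tray. Inside it measures 176 mm (x) by 68 mm (y): short pins lie in it crosswise, along y, side by side.
- tablet: bystander: loose tablet computer lying flat, 125 (x) by 205 (y) by 8 mm; origin under its centre.
- bezel: bystander: loose black plastic tablet frame lying flat, 136 (x) by 216 (y) by 14 mm, open in the middle; origin under its centre.
- can: bystander: upright orange drinks can, 66 mm across, 115 mm high; origin under its centre.
- screwdriver: bystander: loose screwdriver lying on the bench, 190 mm long along its x, blue handle at -x; origin near its middle, on the bench.

How it is judged:
At the end, for the whole second after the job is handed in: A long pin in the wide joint and a short one in the narrow joint, head within 3 mm of the hole's mouth, centred within 3 mm and parallel within 0.08 rad; every other pin at rest, flat (tip at most 0.07 rad above level) on the floor of its row, origin (under the head) inside the row's walls (((y of L1 in the frame of wide_hole between -0.003 and 0.003 m and x of L1 in the frame of wide_hole between -0.003 and 0.003 m and z of L1 in the frame of wide_hole between -0.003 and 0.003 m and angle between the x axis of L1 and the y axis of wide_hole, either way round below 0.08 rad) or (y of L2 in the frame of wide_hole between -0.003 and 0.003 m and x of L2 in the frame of wide_hole between -0.003 and 0.003 m and z of L2 in the frame of wide_hole between -0.003 and 0.003 m and angle between the x axis of L2 and the y axis of wide_hole, either way round below 0.08 rad) or (y of L3 in the frame of wide_hole between -0.003 and 0.003 m and x of L3 in the frame of wide_hole between -0.003 and 0.003 m and z of L3 in the frame of wide_hole between -0.003 and 0.003 m and angle between the x axis of L3 and the y axis of wide_hole, either way round below 0.08 rad)) and ((y of S1 in the frame of narrow_hole between -0.003 and 0.003 m and x of S1 in the frame of narrow_hole between -0.003 and 0.003 m and z of S1 in the frame of narrow_hole between -0.003 and 0.003 m and angle between the x axis of S1 and the y axis of narrow_hole, either way round below 0.08 rad) or (y of S2 in the frame of narrow_hole between -0.003 and 0.003 m and x of S2 in the frame of narrow_hole between -0.003 and 0.003 m and z of S2 in the frame of narrow_hole between -0.003 and 0.003 m and angle between the x axis of S2 and the y axis of narrow_hole, either way round below 0.08 rad) or (y of S3 in the frame of narrow_hole between -0.003 and 0.003 m and x of S3 in the frame of narrow_hole between -0.003 and 0.003 m and z of S3 in the frame of narrow_hole between -0.003 and 0.003 m and angle between the x axis of S3 and the y axis of narrow_hole, either way round below 0.08 rad)) and ((y of L1 in the frame of wide_hole between -0.003 and 0.003 m and x of L1 in the frame of wide_hole between -0.003 and 0.003 m and z of L1 in the frame of wide_hole between -0.003 and 0.003 m and angle between the x axis of L1 and the y axis of wide_hole, either way round below 0.08 rad) or (x of L1 in the frame of long_row between -0.088 and 0.088 m and y of L1 in the frame of long_row between -0.048 and 0.048 m and z of L1 in the frame of long_row between 0.003 and 0.013 m and angle between L1's own x axis and vertical between 1.5 and 1.7 rad)) and linear speed of each of L1, L2, L3, S1, S2, S3 below 0.02 m/s and ((y of L2 in the frame of wide_hole between -0.003 and 0.003 m and x of L2 in the frame of wide_hole between -0.003 and 0.003 m and z of L2 in the frame of wide_hole between -0.003 and 0.003 m and angle between the x axis of L2 and the y axis of wide_hole, either way round below 0.08 rad) or (x of L2 in the frame of long_row between -0.088 and 0.088 m and y of L2 in the frame of long_row between -0.048 and 0.048 m and z of L2 in the frame of long_row between 0.003 and 0.013 m and angle between L2's own x axis and vertical between 1.5 and 1.7 rad)) and ((y of L3 in the frame of wide_hole between -0.003 and 0.003 m and x of L3 in the frame of wide_hole between -0.003 and 0.003 m and z of L3 in the frame of wide_hole between -0.003 and 0.003 m and angle between the x axis of L3 and the y axis of wide_hole, either way round below 0.08 rad) or (x of L3 in the frame of long_row between -0.088 and 0.088 m and y of L3 in the frame of long_row between -0.048 and 0.048 m and z of L3 in the frame of long_row between 0.003 and 0.013 m and angle between L3's own x axis and vertical between 1.5 and 1.7 rad)) and ((y of S1 in the frame of narrow_hole between -0.003 and 0.003 m and x of S1 in the frame of narrow_hole between -0.003 and 0.003 m and z of S1 in the frame of narrow_hole between -0.003 and 0.003 m and angle between the x axis of S1 and the y axis of narrow_hole, either way round below 0.08 rad) or (x of S1 in the frame of short_row between -0.088 and 0.088 m and y of S1 in the frame of short_row between -0.034 and 0.034 m and z of S1 in the frame of short_row between 0.003 and 0.013 m and angle between S1's own x axis and vertical between 1.5 and 1.7 rad)) and ((y of S2 in the frame of narrow_hole between -0.003 and 0.003 m and x of S2 in the frame of narrow_hole between -0.003 and 0.003 m and z of S2 in the frame of narrow_hole between -0.003 and 0.003 m and angle between the x axis of S2 and the y axis of narrow_hole, either way round below 0.08 rad) or (x of S2 in the frame of short_row between -0.088 and 0.088 m and y of S2 in the frame of short_row between -0.034 and 0.034 m and z of S2 in the frame of short_row between 0.003 and 0.013 m and angle between S2's own x axis and vertical between 1.5 and 1.7 rad)) and ((y of S3 in the frame of narrow_hole between -0.003 and 0.003 m and x of S3 in the frame of narrow_hole between -0.003 and 0.003 m and z of S3 in the frame of narrow_hole between -0.003 and 0.003 m and angle between the x axis of S3 and the y axis of narrow_hole, either way round below 0.08 rad) or (x of S3 in the frame of short_row between -0.088 and 0.088 m and y of S3 in the frame of short_row between -0.034 and 0.034 m and z of S3 in the frame of short_row between 0.003 and 0.013 m and angle between S3's own x axis and vertical between 1.5 and 1.7 rad))); the robot touches nothing.
It fails at once if the tablet is shifted by more than 30 mm (distance of tablet from where it was at the start of the episode above 0.03 m).
It fails at once if the bezel is shifted by more than 30 mm (distance of bezel from where it was at the start of the episode above 0.03 m).
It fails at once if the can is shifted by more than 30 mm (distance of can from where it was at the start of the episode above 0.03 m).
It fails at once if the screwdriver is shifted by more than 30 mm (distance of screwdriver from where it was at the start of the episode above 0.03 m).
Of L2, S2, L3, S3 only 2 to 4 are there at a start; the rules pass over those that are not, and their reading is None.
At some moment in a run one of L1, L2, L3, S1, S2, S3 may be knocked a few centimetres aside while the robot is not near it.
Once in a run the grip may slacken for a moment while it holds something.
It also fails if it takes over 210 s, if anything falls off the work surface, if the arm or the gripper's body presses on something with over 40 N, if the wrist force passes 120 N, or if a joint passes its speed limit or range.

## Robot

A 6-joint arm with a two-finger parallel gripper is mounted at the origin on the work surface. World frame = base frame: x ahead of the robot, y to its left, z up, the work surface at z = 0. Lengths are in m, angles in rad, forces in N, time in s.
With the tool pointing down it reaches from about 0.425 to 0.95 m from the base axis. Payload 3.5 kg.
Tool frame: the origin (TCP) lies midway between the tips of the shut fingers; the grasp point (between the pads) lies 19 mm behind it; z points along the fingers, y is the line along which they close (so a half turn about z gives the same grasp; the last joint's range is limited). The gripper opens to 85 mm and grips with 20 to 120 N. Pads are 22 mm wide; open, the fingers measure 114 mm over their backs; the gripper's body (76 mm by 85 mm) begins 54 mm behind the grasp point. The pads swing forward as they close: fully open they stand 13 mm farther back than shut.
Start: joints at [1.098, 0.286, 1.577, -0, 1.279, -0.15], TCP at [0.214, 0.64, 0.231] pointing down, gripper open.
Joint ranges: [-2.77, 2.77], [-0.9, 2.22], [0.21, 2.48], [-1.53, 4.67], [0.24, 2.81], [-2.84, 2.84]. Speed limits (rad/s): [2.79, 2.79, 3.14, 3.14, 3.14, 3.14].

## Interface

Orientations are given as a rotation vector (axis times angle).
In Python, from plant import robot gives the robot as it stands. The module is installed in compiled form; this text tells all that it offers. Calls block until the motion is done:
- robot.movep(position, orientation): joint-space move of the TCP to a pose.
- robot.move_linear(position, v=0.15, frame=None, stop_force=None): straight line of the TCP; frame=None keeps the orientation; v is the mean speed in m/s. With stop_force (N) it stops when the force on the tool has changed by that much, and returns True; else False.
- robot.goto_joints(angles): joint-space move.
- robot.gripper_to(opening, effort=None): finger opening in m; effort is the grip in N (None keeps the last); returns when the fingers have stopped.
- robot.pause(seconds).
- robot.solve_ik(position, orientation): joint angles nearest the present ones, or None.
- robot.get_state(): the state.
- robot.camera(name): name is "side" or "top" or "wrist"; returns the picture (384x512x3 uint8, blue, green, red); there is no depth.
- robot.camera_info(name): a dict with "intrinsics" (3x3 intrinsics, pixels), "dist_coeffs" ([k1, k2, p1, p2, k3] as OpenCV has them; the pictures are not rectified), "xyz" and "rotation" of the camera in the world. Camera axes: x right, y down, z forward; pixel columns grow to the right and rows downward; lengths in m; the calibration is good to about 2 mm. A picture is of the moment at which its call begins: read the wrist's pose just before it. camera_info takes no time and is no camera call; for the wrist camera it gives the pose at the moment of the call.
A pose or a line that the arm cannot do raises robot.Unreachable and nothing moves.
- robot.hand_in(): hands the job in; it is judged then, once.
The state is a dict: "time_s": time; "joint_pos": joint angles; "joint_vel": joint speeds; "joint_torque": joint torques, N m; "position": TCP position; "tool_rot": TCP orientation; "force": force on the tool from outside, world axes, zero at the start; "wrist_torque": the same for the moment, N m; "finger_gap": finger opening in m; "grip_force": force on a finger pad.
Only numpy, scipy, OpenCV 4.12 (cv2) and the standard library are available. Lean on these libraries where they do the work, as an engineer would, in place of code of your own. Each camera call takes 0.05 s, during which the arm holds its last target. There are 200 camera calls.

## Working session

There is one attempt and no reset: what is moved stays moved. The work goes in short steps, each a Python script; the robot and the scene stay as the last script left them, time stands still between calls to the robot, and variables do not carry over. Pictures are saved under pics/ and viewed, at most 14 in all, crops included, and the job is handed in when it is done.

```bash
mkdir -p pics; ls; python3 - <<'E'
from plant import robot
import cv2,numpy as np
for n in ("top","side","wrist"):
    im=robot.camera(n); cv2.imwrite(f"pics/{n}0.png",im); i=robot.camera_info(n)
    print(n,np.round(i["intrinsics"],1).tolist(),np.round(i["dist_coeffs"],4),np.round(i["xyz"],3),np.round(i["rotation"],3).tolist())
s=robot.get_state(); print({k:np.round(v,3) for k,v in s.items()})
E
```

```text
pics
top [[406.4, 0.0, 252.0], [0.0, 406.4, 194.2], [0.0, 0.0, 1.0]] [-0.0235  0.      0.      0.      0.    ] [0.509 0.024 1.444] [-2.181, 2.222, -0.049]
side [[390.6, 0.0, 260.9], [0.0, 390.6, 193.0], [0.0, 0.0, 1.0]] [0.0032 0.     0.     0.     0.    ] [ 0.338 -0.854  0.996] [-2.345, 0.311, -0.135]
wrist [[344.0, 0.0, 252.7], [0.0, 344.0, 193.3], [0.0, 0.0, 1.0]] [-0.015  0.     0.     0.     0.   ] [0.148 0.661 0.372] [2.362, 1.7, 0.231]
{'time_s': np.float64(0.15), 'joint_pos': array([ 1.098,  0.287,  1.578,  0.   ,  1.279, -0.15 ]), 'joint_vel': array([-0.002, -0.003, -0.004,  0.   , -0.002, -0.   ]), 'joint_torque': array([ 1.0000e-03, -4.0661e+01, -2.9314e+01, -0.0000e+00,  4.0000e-03,
       -0.0000e+00]), 'position': array([0.214, 0.64 , 0.23 ]), 'tool_rot': array([-5.05e-01, -3.10e+00,  3.00e-03]), 'force': array([-0.421,  0.261, -0.013]), 'wrist_torque': array([ 0.026, -0.03 , -0.013]), 'grip_force': np.float64(0.0), 'finger_gap': np.float64(0.086)}
```

View pics/top0.png

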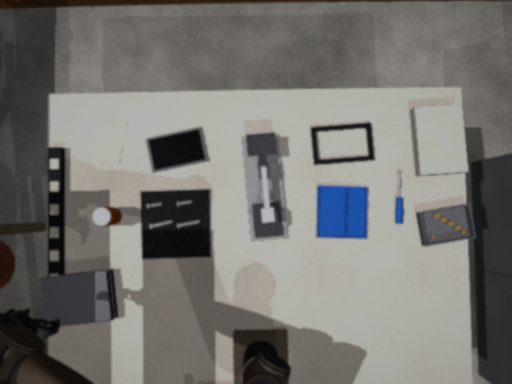

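View pics/side0.png

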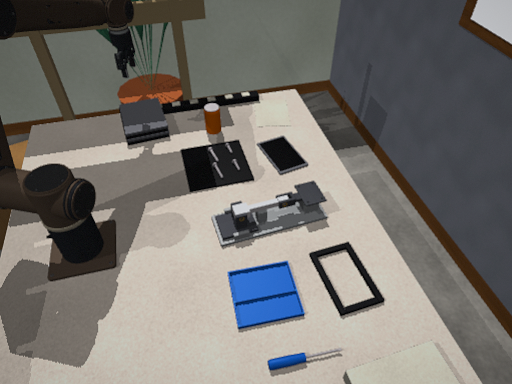

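The top and side views show four pins in the kit tray, around px (150,205), (184,203), (160,226) and (188,224). The arm's foot is near (266,220) with the plate at (262,143), and the blue tray is centred near (342,211). Next I'll write helpers and take close wrist views.

```bash
cat > h.py <<'E'
from plant import robot
import cv2,numpy as np
from scipy.spatial.transform import Rotation as R
def down(th,tilt=0.):
    """tool down, tool x at world angle th; tilt: rotate about tool y"""
    a=R.from_rotvec(np.pi*np.array([np.cos(th/2),np.sin(th/2),0]))
    return (a*R.from_rotvec([0,tilt,0])).as_rotvec()
class Cam:
    def __init__(s,name,file=None):
        s.i=robot.camera_info(name); s.im=robot.camera(name)
        s.K=np.array(s.i["intrinsics"],float); s.d=np.array(s.i["dist_coeffs"],float)
        s.R=R.from_rotvec(s.i["rotation"]).as_matrix() if np.size(s.i["rotation"])==3 else np.array(s.i["rotation"]); s.c=np.array(s.i["xyz"])
        if file: s.save(file)
    def save(s,f):
        cv2.imwrite(f"pics/{f}.png",s.im); np.savez(f"pics/{f}.npz",K=s.K,d=s.d,R=s.R,c=s.c)
    def rays(s,p):
        u=cv2.undistortPoints(np.array(p,float).reshape(-1,1,2),s.K,s.d)[:,0]
        return np.c_[u,np.ones(len(u))]@s.R.T
    def plane(s,p,z):
        r=s.rays(p); return s.c+r*((z-s.c[2])/r[:,2])[:,None]
    def proj(s,X):
        X=np.array(X,float).reshape(-1,3)
        return cv2.projectPoints(X,cv2.Rodrigues(s.R.T)[0],-s.R.T@s.c,s.K,s.d)[0][:,0]
class Saved(Cam):
    def __init__(s,f):
        z=np.load(f"pics/{f}.npz"); s.K,s.d,s.R,s.c=z["K"],z["d"],z["R"],z["c"]; s.im=cv2.imread(f"pics/{f}.png")
E
python3 - <<'E'
from h import *
c=Cam("top","top1")
P={"kit":[(142,192),(209,190),(211,256),(143,258)],"blue":[(318,186),(368,186),(367,238),(318,238)]}
for k,v in P.items(): print(k,np.round(c.plane(v,0.01),3).tolist())
print(np.round(c.plane([(266,215),(266,180),(264,240),(262,134),(150,205),(184,203),(160,226),(188,224)],0.05),3).tolist())
for th in (np.pi/2,-np.pi/2):
    for p in [(.45,.3,.25),(.45,.06,.25),(.43,.06,.06)]:
        q=robot.solve_ik(p,down(th)); print(th,p,None if q is None else np.round(q,2))
E
```

```text
kit [[0.584, 0.408, 0.01], [0.587, 0.171, 0.01], [0.355, 0.167, 0.01], [0.352, 0.407, 0.01]]
blue [[0.594, -0.215, 0.01], [0.59, -0.392, 0.01], [0.407, -0.383, 0.01], [0.41, -0.21, 0.01]]
[[0.495, -0.027, 0.05], [0.615, -0.03, 0.05], [0.41, -0.019, 0.05], [0.775, -0.019, 0.05], [0.537, 0.37, 0.05], [0.542, 0.253, 0.05], [0.464, 0.337, 0.05], [0.469, 0.241, 0.05]]
1.5707963267948966 (0.45, 0.3, 0.25) [ 0.4  -0.03  1.89 -0.    1.28  0.4 ]
1.5707963267948966 (0.45, 0.06, 0.25) [-0.09 -0.24  2.08 -0.    1.3  -0.09]
1.5707963267948966 (0.43, 0.06, 0.06) [-0.1  -0.03  2.27 -0.    0.9  -0.1 ]
-1.5707963267948966 (0.45, 0.3, 0.25) [ 0.4  -0.03  1.89 -0.    1.28 -2.74]
-1.5707963267948966 (0.45, 0.06, 0.25) None
-1.5707963267948966 (0.43, 0.06, 0.06) None
```

```bash
python3 - <<'E'
from h import *
th=np.pi/2
robot.movep([.49,.23,.27],down(th)); robot.pause(.2); c=Cam("wrist","kit"); print(c.c,robot.get_state()["time_s"])
robot.movep([.52,.02,.27],down(th)); robot.pause(.2); c=Cam("wrist","arm"); print(c.c,robot.get_state()["time_s"])
robot.movep([.52,.16,.20],down(th)); robot.pause(.2); c=Cam("wrist","arm2"); print(c.c,robot.get_state()["time_s"])
a=[cv2.imread(f"pics/{n}.png") for n in("kit","arm","arm2")]
cv2.imwrite("pics/m1.png",cv2.resize(np.hstack(a[:2]),(800,300),interpolation=cv2.INTER_AREA))
E
```

```text
[0.48884455 0.29891204 0.41194832] 2.25
[0.51894922 0.0895593  0.41207961] 3.3583
[0.51995454 0.22696815 0.34345746] 4.2833
```

View pics/kit.png

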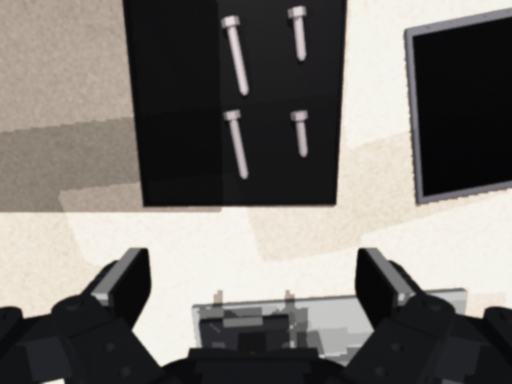

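View pics/arm2.png

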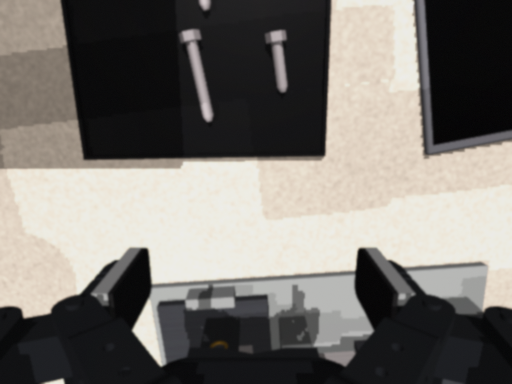

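The kit view shows two long pins, with heads at about (232,20) and (233,115), and two short pins, with heads at about (297,12) and (300,115). Tips point to the bottom, which is -y. In arm2, a brass rim peeks out at (219,345). I'll tilt the tool to see both rims face on.

```bash
python3 - <<'E'
from h import *
robot.movep([.53,.14,.18],down(np.pi/2,-.6)); robot.pause(.2); c=Cam("wrist","rim1"); print(c.c)
robot.movep([.50,.13,.20],down(np.pi/2,-.7)); robot.pause(.2); c=Cam("wrist","rim2"); print(c.c)
robot.movep([.50,-.2,.33],down(np.pi/2)); robot.pause(.2); c=Cam("wrist","blue"); print(c.c,robot.get_state()["time_s"])
a=[cv2.imread(f"pics/{n}.png")[80:370] for n in("rim1","rim2")]
cv2.imwrite("pics/m2.png",np.vstack(a))
E
```

```text
[0.529747   0.27577715 0.2599307 ]
[0.49971479 0.2737257  0.26469047]
[ 0.49943079 -0.13070383  0.47135099] 7.3
```

View pics/m2.png

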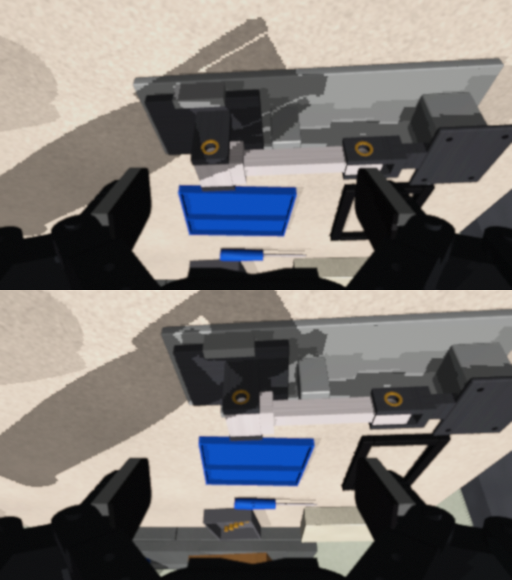

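View pics/blue.png

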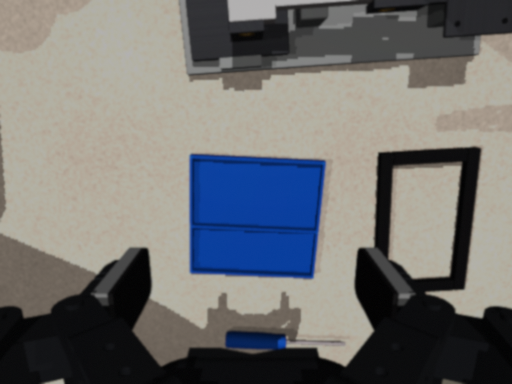

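Rims in rim1 are at about (209,228) and (364,229), and in rim2 at about (240,186) and (393,189). The blue tray's wide row is its upper half in the picture (+y), with corners at (190,155), (325,160), (313,277) and (191,272). Now to compute the poses.

```bash
cat >> h.py <<'E'
def pins(c,xlim=(.355,.585),ylim=(.168,.41),z=.010,floor=.003):
    """light elongated blobs inside a world rectangle -> list of (head end xy, tip end xy, length)"""
    hsv=cv2.cvtColor(c.im,cv2.COLOR_BGR2HSV)
    q=c.proj([(x,y,floor) for x,y in((xlim[0],ylim[0]),(xlim[1],ylim[0]),(xlim[1],ylim[1]),(xlim[0],ylim[1]))])
    roi=np.zeros(c.im.shape[:2],np.uint8); cv2.fillPoly(roi,[q.astype(np.int32)],255)
    m=((hsv[...,1]<90)&(hsv[...,2]>70)&(roi>0)).astype(np.uint8)
    n,lab,st,_=cv2.connectedComponentsWithStats(m)
    out=[]
    for k in range(1,n):
        if not 60<st[k,4]<2500: continue
        v,u=np.nonzero(lab==k); w=c.plane(np.c_[u,v],z)[:,:2]
        mu=w.mean(0); d=np.linalg.svd(w-mu,full_matrices=False)[2][0]
        t=(w-mu)@d; s=(w-mu)@np.array([-d[1],d[0]])
        L=np.ptp(t)
        if not .035<L<.1: continue
        a=np.ptp(s[t>t.max()-.008]); b=np.ptp(s[t<t.min()+.008])
        if b<a: d=-d; t=-t           # now t.min() is the head end
        # axis through mid lines of the shank
        sh=(t>t.min()+.012)&(t<t.max()-.004)
        n2=np.array([-d[1],d[0]]); s=(w-mu)@n2
        p=np.polyfit(t[sh],s[sh],1); d2=d+p[0]*n2; d2/=np.linalg.norm(d2); o=mu+p[1]*n2
        out.append((o+d2*t.min(),o+d2*t.max(),L,max(a,b)))
    return out
E
python3 - <<'E'
from h import *
P=[]
for f in("rim1","rim2"):
    c=Saved(f); hsv=cv2.cvtColor(c.im,cv2.COLOR_BGR2HSV)
    m=((hsv[...,0]>10)&(hsv[...,0]<28)&(hsv[...,1]>150)&(hsv[...,2]>60)).astype(np.uint8); m[245:]=0
    n,l,st,ce=cv2.connectedComponentsWithStats(cv2.dilate(m,np.ones((3,3))))
    k=[i for i in range(1,n) if st[i,4]>60]; k.sort(key=lambda i:ce[i][0])
    uv=[st[i,:2]+(st[i,2:4]-1)/2 for i in k]; print(f,np.round(uv,1).tolist(),[st[i,2:].tolist() for i in k])
    w=c.plane(uv,.07); print(np.round(w,4).tolist()); P.append((c,uv))
for j in range(2):
    A=[];b=[]
    for c,uv in P:
        r=c.rays([uv[j]])[0]; r/=np.linalg.norm(r); M=np.eye(3)-np.outer(r,r); A.append(M); b.append(M@c.c)
    print("tri",np.linalg.solve(sum(A),sum(b)))
for f in("kit","arm2"):
    for h,t,L,wd in pins(Saved(f)): print(f,np.round(h,4),np.round(t,4),round(L,4),round(wd,4),"ang",np.degrees(np.arctan2(*(t-h)[::-1])))
c=Saved("blue"); print(np.round(c.plane([(190,155),(325,160),(313,277),(191,272)],.014),4).tolist())
E
```

```text
rim1 [[209.5, 226.5], [363.5, 228.0]] [[20, 18, 239], [20, 17, 237]]
[[0.4876, 0.0, 0.07], [0.6378, -0.0033, 0.07]]
rim2 [[240.0, 186.5], [392.5, 188.5]] [[19, 16, 192], [20, 16, 229]]
[[0.4872, 0.0, 0.07], [0.6376, -0.0036, 0.07]]
tri [ 0.48703292 -0.00380033  0.06732932]
tri [ 0.6391106  -0.00658304  0.06782911]
kit [0.5345 0.3927] [0.5424 0.3381] 0.0552 0.0199 ang -81.79122824197366
kit [0.463  0.3831] [0.48   0.3011] 0.0837 0.0197 ang -78.2796465918984
kit [0.4636 0.2848] [0.4793 0.2051] 0.0813 0.0186 ang -78.89561650101409
kit [0.5408 0.2847] [0.5489 0.2318] 0.0535 0.0188 ang -81.28624896742058
arm2 [0.4635 0.2859] [0.4792 0.2049] 0.0825 0.0186 ang -79.02380631726439
arm2 [0.5406 0.2848] [0.549  0.2315] 0.054 0.0186 ang -81.03941909049637
[[0.415, -0.2053, 0.014], [0.5962, -0.2117, 0.014], [0.5887, -0.3871, 0.014], [0.4082, -0.3793, 0.014]]
```

```bash
cat >> h.py <<'E'
WIDE=np.array([.4874,.0,.07]); NARROW=np.array([.6377,-.0035,.07]); YAW=np.radians(4.07)
BC=np.array([.502,-.2959]); BYAW=np.radians(-2.1)
def look():
    robot.movep([.49,.23,.27],down(np.pi/2)); robot.pause(.2); c=Cam("wrist"); c.save("last"); return pins(c)
def say(m):
    s=robot.get_state(); print(m,"t",round(s["time_s"],1),"p",np.round(s["position"],4),"gap",round(s["finger_gap"],4),"F",np.round(s["force"],1),"grip",round(s["grip_force"],1))
def pick(pin,total,s,floor=.003,effort=60):
    h,t=pin[:2]; d=(t-h)/np.linalg.norm(t-h); o=(h+t)/2-d*(total/2-.008); g=o+d*s
    th=np.arctan2(-d[1],-d[0])
    robot.gripper_to(.04); robot.movep([*g,.12],down(th))
    hit=robot.move_linear([*g,floor+.0018],v=.06,stop_force=10)
    robot.gripper_to(0.,effort); say(f"gripped hit={hit}")
    robot.move_linear([*g,.13],v=.12); say("lifted")
E
python3 - <<'E'
from h import *
P=look(); [print(np.round(np.r_[p[0],p[1],p[2]],4)) for p in P]
p=[p for p in P if p[2]>.07 and p[0][1]<.33][0]
pick(p,.08,.013)
robot.movep([.47,.20,.25],down(np.pi/2+YAW)); robot.pause(.3); Cam("wrist","held1"); Cam("side","held1s"); say("")
a=cv2.imread("pics/held1.png")
cv2.imwrite("pics/m3.png",a)
E
```

```text
[0.5345 0.3925 0.5424 0.3385 0.0546]
[0.4631 0.3832 0.4798 0.3015 0.0834]
[0.4638 0.285  0.4792 0.2048 0.0816]
[0.5408 0.2847 0.5489 0.2315 0.0538]
gripped hit=False t 12.8 p [0.468  0.2636 0.0051] gap 0.0072 F [-1.1 -0.3  2.9] grip 58.7
lifted t 14.0 p [0.4672 0.2633 0.1289] gap 0.0075 F [ 0.2 -0.3 -1.2] grip 58.6
 t 15.0 p [0.4696 0.2003 0.2489] gap 0.0072 F [-0.7  1.  -0.4] grip 58.6
```

View pics/m3.png

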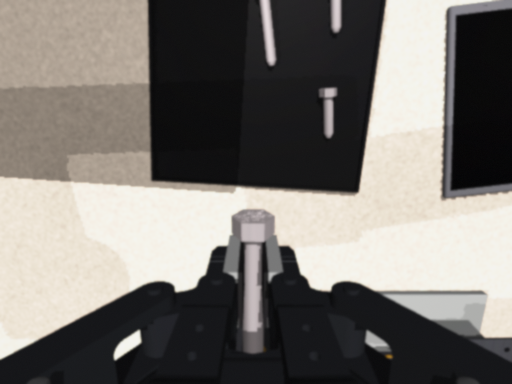

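The pin is held squarely, with its head at (253,225) and the shank running straight down column 252. Inserting it now.

```bash
cat >> h.py <<'E'
U=np.array([np.sin(YAW),-np.cos(YAW),0])
TH=np.pi/2+YAW
def insert(M,shank,s,tilt,dz=.0053,off=(0,0)):
    """M mouth; shank length; s grip distance; off lateral (along link, up)"""
    A=M+np.array([np.cos(YAW),np.sin(YAW),0])*off[0]+np.array([0,0,off[1]-dz]); o=down(TH,tilt)
    start=A-U*(shank-s+.012)
    robot.movep(start-U*.02+[0,0,.09],o); robot.movep(start-U*.02,o); robot.move_linear(start,v=.06)
    for end,f in((shank-s-.010,10),(.0125,14)):
        hit=robot.move_linear(A-U*end,v=.03,stop_force=f); say(f"ins hit={hit}")
        p=np.array(robot.get_state()["position"]); print(" left mm",round(1e3*np.dot(A-U*end-p,U),1))
        if hit: return False
    return True
E
python3 - <<'E'
from h import *
print(insert(WIDE,.072,.013,-.045))
Cam("side","ins1s"); Cam("wrist","ins1")
E
```

```text
ins hit=False t 17.4 p [0.4841 0.0488 0.0648] gap 0.0076 F [ 0.6 -0.7 -0.3] grip 58.7
 left mm -0.1
ins hit=False t 18.8 p [0.4867 0.0124 0.0648] gap 0.0069 F [ 2.2 -0.4 -1.7] grip 61.4
 left mm -0.1
True
```

View pics/ins1.png

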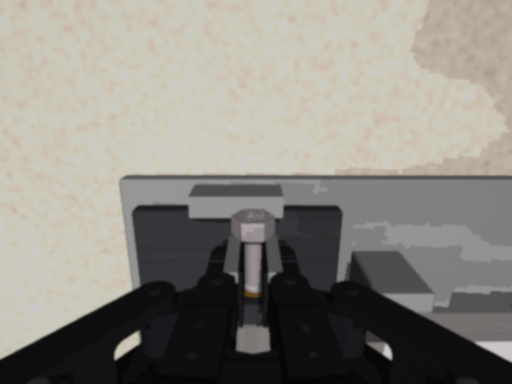

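The pin is in, its shank passing the brass rim at (253,293). Next I release it, back off and push the head home.

```bash
cat >> h.py <<'E'
def seat(M,left=.0255):
    """release, back off, shut, push the head home"""
    robot.gripper_to(.045); say("open")
    p=np.array(robot.get_state()["position"]); back=M-U*(left+.008+.011+.012); back[2]=p[2]
    robot.move_linear(back,v=.08); robot.gripper_to(0.,60)
    b=back.copy(); b[2]=M[2]-.010; robot.movep(b,down(TH))
    e=M-U*.016; e[2]=b[2]
    hit=robot.move_linear(e,v=.03,stop_force=20); say(f"pushed hit={hit}")
    p=np.array(robot.get_state()["position"]); print(" dist TCP-mouth mm",round(1e3*np.dot(M-p,U),1))
    robot.move_linear(b,v=.08)
E
python3 - <<'E'
from h import *
seat(WIDE)
robot.movep([.5,.14,.20],down(np.pi/2,-.7)); robot.pause(.2); c=Cam("wrist","seat1"); say("")
q=c.proj(WIDE)[0].astype(int); print(q)
cv2.imwrite("pics/m4.png",cv2.resize(c.im[130:290,120:440],None,fx=2.5,fy=2.5,interpolation=cv2.INTER_CUBIC))
E
```

```text
open t 19.3 p [0.4863 0.0125 0.0646] gap 0.0449 F [-0.7 -0.4  0.8] grip 0.0
pushed hit=False t 22.3 p [0.486  0.0182 0.06  ] gap -0.0001 F [ 1.1 10.1  1.6] grip 4.7
 dist TCP-mouth mm 18.3
 t 23.9 p [0.4995 0.1382 0.1989] gap -0.0002 F [ 0.2  0.7 -0.2] grip 0.0
[242 192]
```

View pics/m4.png

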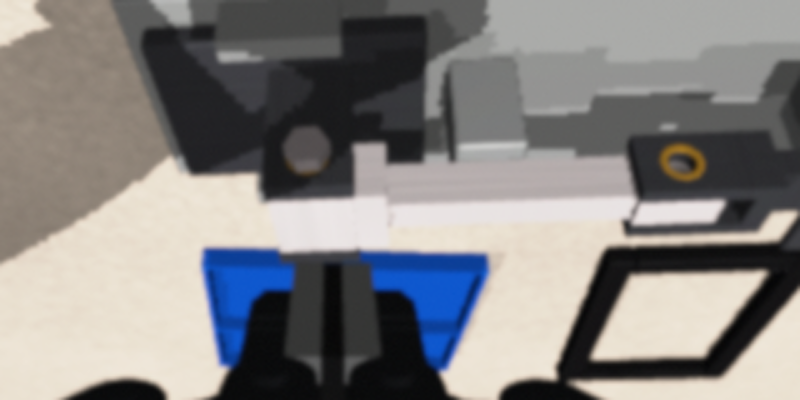

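The wide pin's head sits on its cheek at crop (307,148), covering the rim. Next the short pin, with a firmer final push.

```bash
sed -i 's/e=M-U\*.016/e=M-U*.010/; s/v=.03,stop_force=20); say(f"pushed/v=.03,stop_force=30); say(f"pushed/' h.py
python3 - <<'E'
from h import *
P=look(); [print(np.round(np.r_[p[0],p[1],p[2]],4)) for p in P]
p=min([p for p in P if p[2]<.07],key=lambda p:p[0][1])
pick(p,.052,.0125)
robot.movep([.6,.16,.25],down(TH)); Cam("wrist","held2"); say("held")
ok=insert(NARROW,.044,.0125,-.077,dz=.0049); print(ok); Cam("wrist","ins2")
cv2.imwrite("pics/m5.png",np.vstack([cv2.imread(f"pics/{n}.png")[170:384] for n in("held2","ins2")]))
E
```

```text
[0.5345 0.3925 0.5424 0.3384 0.0547]
[0.463  0.383  0.4798 0.3015 0.0832]
[0.5409 0.2848 0.5488 0.2319 0.0534]
gripped hit=False t 28.5 p [0.5442 0.2639 0.0051] gap 0.0068 F [ 0.5 -0.1  1.6] grip 58.7
lifted t 29.6 p [0.5433 0.2636 0.1288] gap 0.0071 F [ 0.1 -0.1 -0.6] grip 58.6
held t 30.4 p [0.5983 0.1608 0.2471] gap 0.0074 F [-0.2 -0.2 -0.6] grip 58.6
ins hit=False t 32.8 p [0.6366 0.0176 0.0653] gap 0.0074 F [ 2.3 -0.5 -0.3] grip 58.6
 left mm -0.4
ins hit=False t 33.3 p [0.6373 0.0086 0.0653] gap 0.0073 F [ 3.  -0.3 -0.3] grip 58.7
 left mm -0.4
True
```

View pics/m5.png

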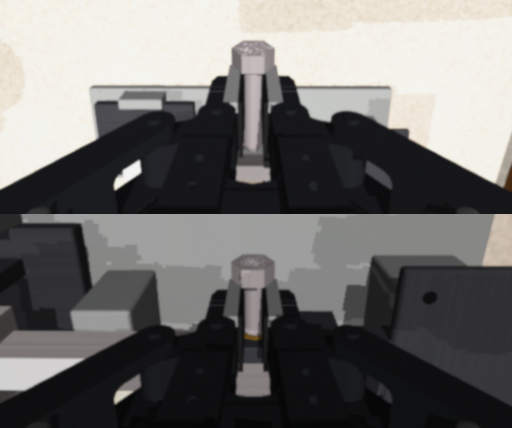

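The short pin is held squarely, and in the lower half its shank enters the rim at (252,337). Seating it now.

```bash
python3 - <<'E'
from h import *
seat(NARROW,.025)
# re-press the wide one firmly
b=WIDE-U*.05; b[2]=.06
robot.movep(b+[0,0,.08],down(TH)); robot.movep(b,down(TH)); e=WIDE-U*.010; e[2]=.06
hit=robot.move_linear(e,v=.03,stop_force=30); p=np.array(robot.get_state()["position"]); say(f"wide {hit}"); print(round(1e3*np.dot(WIDE-p,U),1))
robot.move_linear(b,v=.08)
robot.movep([.53,.14,.20],down(np.pi/2,-.7)); robot.pause(.2); c=Cam("wrist","seat2"); Cam("side","seat2s")
cv2.imwrite("pics/m6.png",cv2.resize(c.im[120:280,110:430],None,fx=2.5,fy=2.5,interpolation=cv2.INTER_CUBIC))
E
```

```text
open t 33.8 p [0.6364 0.009  0.0649] gap 0.045 F [ 0.1 -0.1 -0.8] grip 0.0
pushed hit=False t 36.9 p [0.6372 0.0147 0.0613] gap -0.0002 F [-0.3 24.9  6.5] grip 12.5
 dist TCP-mouth mm 18.2
wide True t 40.0 p [0.4859 0.0186 0.0599] gap -0.0001 F [0.7 2.5 1.7] grip 1.1
18.6
```

View pics/m6.png

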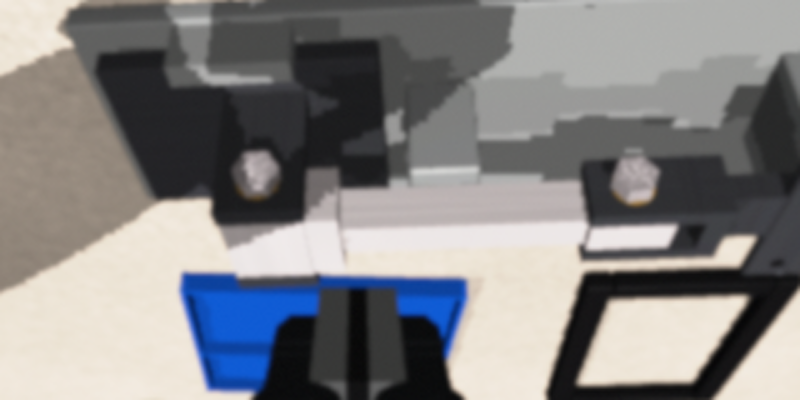

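Both heads sit tight against their cheeks at crop (257,172) and (634,178), with only a sliver of brass rim below each. Next I move the two spares to the blue tray.

```bash
cat >> h.py <<'E'
def tray(x,y):
    c,s=np.cos(BYAW),np.sin(BYAW); return BC+np.array([c*x-s*y,s*x+c*y])
def put(x,y,extra):
    g=tray(x,y+extra); o=down(np.pi/2+BYAW)
    robot.movep([*g,.13],o); Cam("wrist","carry"); say("carried")
    if robot.get_state()["finger_gap"]<.003: print("LOST"); return
    hit=robot.move_linear([*g,.0062],v=.06,stop_force=8); say(f"down {hit}")
    robot.gripper_to(.035); robot.move_linear([*g,.13],v=.12)
E
python3 - <<'E'
from h import *
P=look(); [print(np.round(np.r_[p[0],p[1],p[2]],4)) for p in P]
p=[p for p in P if p[2]>.07][0]
pick(p,.08,.026); put(0,.036,.006)
P=look(); [print(np.round(np.r_[p[0],p[1],p[2]],4)) for p in P]
p=[p for p in P if p[2]<.07][0]
pick(p,.052,.016); put(0,-.050,.002)
robot.movep([.50,-.2,.33],down(np.pi/2)); robot.pause(.2); c=Cam("wrist","end"); say("")
for q in pins(c,(.40,.60),(-.39,-.205),z=.011,floor=.004): print(np.round(np.r_[q[0],q[1],q[2]],4))
Cam("top","endtop"); Cam("side","endside")
cv2.imwrite("pics/m7.png",c.im)
E
```

```text
[0.5347 0.3925 0.5424 0.3384 0.0547]
[0.4631 0.383  0.4799 0.3017 0.083 ]
gripped hit=False t 46.2 p [0.4705 0.3484 0.0051] gap 0.0076 F [-0.1  0.4  1.8] grip 58.7
lifted t 47.4 p [0.4695 0.3479 0.1288] gap 0.008 F [ 0.3 -0.5 -0.6] grip 58.6
carried t 49.6 p [ 0.5039 -0.2531  0.13  ] gap 0.0076 F [ 0.4  0.2 -0.2] grip 58.6
down False t 51.8 p [ 0.5038 -0.2541  0.0065] gap 0.0074 F [ 1.1  0.4 -0.2] grip 58.6
[0.5348 0.3925 0.5424 0.3384 0.0547]
gripped hit=False t 59.0 p [0.5384 0.3675 0.0051] gap 0.0075 F [-1.1 -0.4  0.7] grip 58.7
lifted t 60.2 p [0.5376 0.3671 0.1287] gap 0.0076 F [0.7 1.3 0.1] grip 58.6
carried t 62.8 p [ 0.5007 -0.3431  0.13  ] gap 0.0073 F [-0.4 -0.1 -0.4] grip 58.6
down False t 65.0 p [ 0.5004 -0.3441  0.0066] gap 0.0078 F [-0.5 -0.2 -0.1] grip 58.6
 t 67.8 p [ 0.4996 -0.2005  0.3282] gap 0.0349 F [0.2 0.  0.2] grip 0.0
[ 0.5045 -0.2205  0.5009 -0.3009  0.0805]
[ 0.5009 -0.3189  0.498  -0.3714  0.0525]
[ 0.4241 -0.3227  0.4035 -0.3852  0.0658]
[ 0.5929 -0.386   0.5695 -0.3233  0.0669]
```

View pics/m7.png

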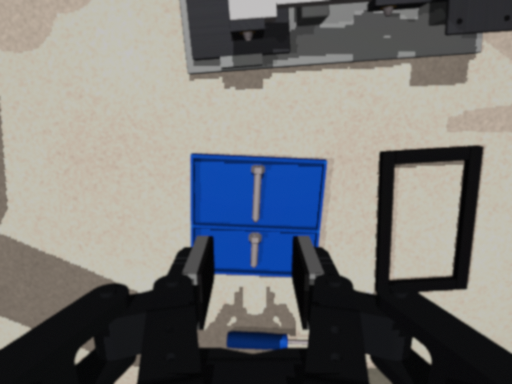

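Both spares lie flat in their rows: the long pin from (258,170) to (256,220), the short one from (255,238) to (254,266). No other pins remain in the kit tray, so I'm handing in.

```bash
python3 - <<'E'
from h import *
robot.movep([.53,.14,.20],down(np.pi/2,-.7)); robot.pause(.2); c=Cam("wrist","fin"); a=Saved("seat2").im
print(cv2.absdiff(a[120:210,110:430],c.im[120:210,110:430]).max())
robot.movep([.49,.20,.30],down(np.pi/2)); c=Cam("wrist"); print(len(pins(c))); robot.pause(.5)
print(robot.hand_in())
E
```

```text
130
0
the job is handed in; nothing more can be done
None
```

The job is handed in, but I haven't seen the verdict: at my last look both joints were pinned with heads against their cheeks, the two spares lay flat in their rows and the kit tray was empty, though a final automatic image comparison of the joints showed a difference I didn't look into.

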